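Hold the key box ajar past its sagging bolt

ROBOT

A 6-joint arm with a two-finger parallel gripper is mounted at the origin on the work surface. World frame = base frame: x ahead of the robot, y to its left, z up, the work surface at z = 0. Lengths are in m, angles in degrees, forces in N, time in s.
With the tool pointing down it reaches from about 0.35 to 0.875 m from the base axis. Payload 4.2 kg.
Tool frame: the origin (TCP) lies midway between the tips of the shut fingers; the grasp point (between the pads) lies 19 mm behind it; y points along the fingers, z is the direction in which the jaws open and shut, and the axes are right-handed (so a half turn about y gives the same grasp; the last joint's range is limited). The gripper opens to 87 mm and grips with 3 to 60 N. Pads are 19 mm wide; open, the fingers measure 117 mm over their backs; the gripper's body (75 mm by 190 mm) begins 51 mm behind the grasp point.
Start: joints at [-51.589, 22.042, 0.453, 0, -68.411, -14.817], TCP at [0.25, -0.573, 0.223] pointing down, gripper open.
Joint ranges: [-179.83, 179.83], [-69.29, 118.12], [-61.27, 80.66], [-181.25, 117.63], [-171.15, -9.14], [-177.46, 177.46]. Speed limits (degrees/s): [159.86, 159.86, 180, 180, 180, 180].

INTERFACE

Orientations are given as [roll, pitch, yaw] about the fixed x, y, z axes, in that order (R = Rz(yaw) Ry(pitch) Rx(roll)).
In Python, from workcell import env gives the robot as it stands. The module is installed in compiled form; this text tells all that it offers. Calls block until the motion is done:
- env.goto(position, orientation): joint-space move of the TCP to a pose.
- env.move_straight(position, rotation=None, rate=0.15, force_limit=None): straight line of the TCP; rotation=None keeps the orientation; rate is the mean speed in m/s. With force_limit (N) it stops when the force on the tool has changed by that much, and returns True; else False.
- env.set_joints(angles): joint-space move.
- env.gripper_to(opening, grasp_force=None): opening from 0.0 (shut) to 1.0 (fully open); grasp_force is the grip in N (None keeps the last); returns when the fingers have stopped.
- env.dwell(seconds).
- env.inverse_kinematics(position, orientation): joint angles nearest the present ones, or None.
- env.read_state(): the state.
- env.grab_frame(name): name is "scene" or "top" or "wrist"; returns a dict with "image" (480x640x3 uint8, blue, green, red), "fx", "fy", "cx", "cy" (pixels), "position" and "orientation" of the camera in the world. Camera axes: x right, y up, looking along -z (the intrinsics and any distortion apply to the point x, -y, -z); pixel columns grow to the right and rows downward; lengths in m; the calibration is good to about 2 mm. A picture is of the moment at which its call begins. There is no depth.
A pose or a line that the arm cannot do raises env.Unreachable and nothing moves.
- env.close_job(): hands the job in, once; it reports no verdict.
Trained networks look in a picture, given as the dict that the camera call returned (one of the last four; its "shot" number tells which), for a name from the list of things; names that differ only in an ending like _2 or _b are one class to them, and where a whole thing is asked for, a point or a joint stands for the part that bears it (a point fixed in the world has none). Each returns a list of dicts, best first, with "score" (0 to 1); they miss things now and then, are a little off and sometimes report something else, mostly with a low value. They report only what shows in the picture. A call takes as long as a camera call.
- env.search_frame(picture, thing): "xyz" ([x, y, z] in m, in world coordinates, good to about 4 mm: the middle of the surface that is visible of it).
- env.trace(picture, thing): "mask" (480x640 bool, what is visible of it).
The state is a dict: "clock": time; "joint_positions": joint angles; "qvel": joint speeds; "joint_torque": joint torques, N m; "position": TCP position; "tool_rot": TCP orientation; "force": force on the tool from outside, world axes, zero at the start; "wrist_torque": the same for the moment, N m; "opening": opening from 0.0 (shut) to 1.0 (fully open).
Only numpy, scipy, OpenCV 4.12 (cv2) and the standard library are available. Lean on these libraries where they do the work, as an engineer would, in place of code of your own. Each camera call takes 0.05 s, during which the arm holds its last target. There are 200 camera calls.

TASK

The brass bolt on the little oak key box sags, so its square head has dropped behind the bent-up lip of the steel keeper: take the bolt by its upright knob, lift it over the lip while you draw it back out of the keeper, without forcing it through. Then swing the sprung door about a hand's width open (some 9 cm at its free edge) and finish while still holding it steady there, bolt drawn, so that I can reach in for a key; do not let go, and leave the flashlight, glass doorknob, bike light and spring clip where they are.

Things in the scene. Friction and masses are not known exactly. Their poses are not given: they have to be found in the camera images.
- key_box: Oak key box fixed on the bench, 140 deep (x), 270 wide (y -140 to +130), 150 high; origin at bench height under its middle, z up. Its own -x is the outward normal of the door side (front face at x = -70), which looks roughly away from the robot; yaw varies. Door hinged at the +y end; keeper on the 55 wide stile at the -y end.
- door_hinge (a point): Point on the vertical hinge axis of the door, at box-frame (-70, +120, 80) mm. Its axes turn with the door; with the door shut they are parallel to the box's.
- door_swing (a joint): Door angle in rad, 0 shut, growing as the free edge swings outward (to the box's -x; seen from above the door turns clockwise); up to 1.6. A spring always closes it: torque 0.25 N m shut, 0.37 N m at 0.45 rad, i.e. about 3 N at the knob. Free to turn only when the bolt's head is out of the keeper.
- door_edge (a point): Free vertical edge of the door's outer face, at mid height, 203 mm from the hinge axis. Axes turn with the door.
- door_panel: The oak door panel, 12 thick x 201 wide x 136 high, origin on the hinge axis at bench height, running along its own -y when seen from the hinge; it carries the bolt in two worn steel staples on its outer face.
- bolt_knob (a point): Middle of the bolt's upright brass knob: vertical cylinder, diameter 20, 42 high (18 above this point, 24 below), on a 10 stem up from the bolt rod. With the bolt down: 178 above the bench, 28 above the box top, 22 outside the door's outer face; nothing stands beside it at this height. At slide 0 it is 175 mm along the door from the hinge axis. Axes turn with the door.
- bolt_slide (a joint): How far the bolt is drawn back, in m, towards the hinge (the door's own +y): 0 fully shot to 0.055 stop. Starts somewhere in 0 to 0.010. Light friction, stays where it is left. With the bolt down, its head meets the lip at 0.014; the head is over the lip from 0.014 to 0.033, and clear of the keeper beyond 0.034.
- bolt_lift (a joint): How far the bolt is lifted straight up in its loose staples, in m: 0 sagging (it falls back by its own weight, about 2.2 N), 0.016 upper stop. The head passes the lip when lifted more than 0.007.
- bolt_head (a point): Centre of the square brass head at the end of the 12 diameter bolt rod, 28 x 28 seen end on and 14 long along the bolt; 64 mm from the knob's axis along the door's -y and 60 mm below the knob point. Its underside is 104 above the bench when it sags.
- keeper_lip (a point): Middle of the top edge of the keeper's bent-up lip, 111 above the bench, 5 thick along the bolt, 39 long across it. The keeper is a steel tray on the stile, open at the top, with a 5 thick front wall up to 140 above the bench; it belongs to the box and does not move.
- flashlight: Silver aluminium flashlight lying on its side, 128 long (own x) x 34, origin underneath its middle. Leave alone.
- glass_knob: Spare green glass doorknob standing on its rose, 56 diameter x 58 high, origin under its middle; it stands in front of the box and a door opened beyond about 0.85 rad would knock it. Leave alone.
- bike_light: Blue plastic bike light, 55 x 36 x 34 high, origin underneath. Leave alone.
- spring_clip: Empty steel spring clip on a flat foot 45 x 24, 42 high, origin underneath. Leave alone.

How it is judged:
By the outcome, as a careful person would: the job done as asked, in the order asked, and still so for the second after the job is handed in, while the arm keeps its last pose, push and grip.
It also fails if it takes over 35 s, if anything falls off the work surface, if the arm or the gripper's body presses on something with over 40 N, if the wrist force passes 120 N, or if a joint passes its speed limit or range.

## Working session

There is one attempt and no reset: what is moved stays moved. The work goes in short steps, each a Python script; the robot and the scene stay as the last script left them, time stands still between calls to the robot, and variables do not carry over. Pictures are saved under pics/ and viewed, about 8 in all and at most 12, crops included, and the job is handed in when it is done.

```bash
mkdir -p pics; python3 - <<'E'
from workcell import env
import cv2,numpy as np
np.set_printoptions(precision=4,suppress=True)
for n in("scene","top"):
    p=env.grab_frame(n); cv2.imwrite(f"pics/a_{n}.png",p["image"])
    print(n,p["position"],p["orientation"],p["fx"],p["cx"],p["cy"],[k for k in p])
    for t in("key_box","bolt_knob","bolt_head","keeper_lip","door_edge","door_hinge","door_panel","glass_knob","flashlight","bike_light","spring_clip"):
        try:
            print(t,[(np.array(r["xyz"]).round(4).tolist(),round(r["score"],2)) for r in env.search_frame(p,t)[:2]])
        except Exception as e: print(t,repr(e))
s=env.read_state();print(s["clock"],s["position"],s["tool_rot"])
E
```

```text
scene [0.9105 0.5368 0.6186] [ 53.0528  -1.0476 142.9759] 443.32168649863615 320.44255699739057 247.9729236896748 ['image', 'fx', 'fy', 'cx', 'cy', 'position', 'orientation', 'shot']
key_box [([0.4198, 0.0121, 0.133], 0.92)]
bolt_knob [([0.4568, 0.0219, 0.134], 0.69)]
bolt_head [([0.4598, 0.0235, 0.1313], 0.78)]
keeper_lip [([0.4191, 0.0178, 0.1311], 0.75), ([0.4554, 0.0197, 0.1303], 0.15)]
door_edge [([0.4442, -0.0403, 0.1115], 0.96)]
door_hinge [([0.4478, -0.0466, 0.1136], 0.95)]
door_panel [([0.4453, -0.0432, 0.1125], 0.72)]
glass_knob [([0.6383, -0.0199, 0.0436], 0.55)]
flashlight [([0.4534, -0.2363, 0.0278], 0.71)]
bike_light [([0.3917, 0.2088, 0.028], 0.6), ([0.4597, 0.0224, 0.1324], 0.5)]
spring_clip [([0.5445, 0.2037, 0.0049], 0.71), ([0.4502, -0.0433, 0.1156], 0.31)]
top [0.4602 0.0171 1.0523] [  4.6782   0.8236 -91.5549] 522.412113426816 321.47521324204786 238.61308376612146 ['image', 'fx', 'fy', 'cx', 'cy', 'position', 'orientation', 'shot']
key_box [([0.3763, -0.0323, 0.1509], 0.65)]
bolt_knob [([0.4544, 0.0207, 0.1247], 0.65)]
bolt_head [([0.5494, 0.1939, 0.0004], 0.25)]
keeper_lip []
door_edge [([0.4446, -0.0244, 0.1454], 0.89)]
door_hinge [([0.4414, -0.0289, 0.1448], 0.75)]
door_panel [([0.4486, -0.0276, 0.1531], 0.85), ([0.4535, 0.0134, 0.1239], 0.74)]
glass_knob [([0.6261, -0.0245, 0.0527], 0.79), ([0.4431, -0.0261, 0.1485], 0.56)]
flashlight [([0.4267, -0.2573, 0.0283], 0.59), ([0.5463, 0.1965, -0.0011], 0.47)]
bike_light [([0.3886, 0.2016, 0.0329], 0.58)]
spring_clip [([0.5452, 0.1969, -0.0002], 0.52)]
1.2 [ 0.2502 -0.5727  0.2225] [-89.9998   0.0007  23.5935]
```

View pics.

View pics/a_scene.png

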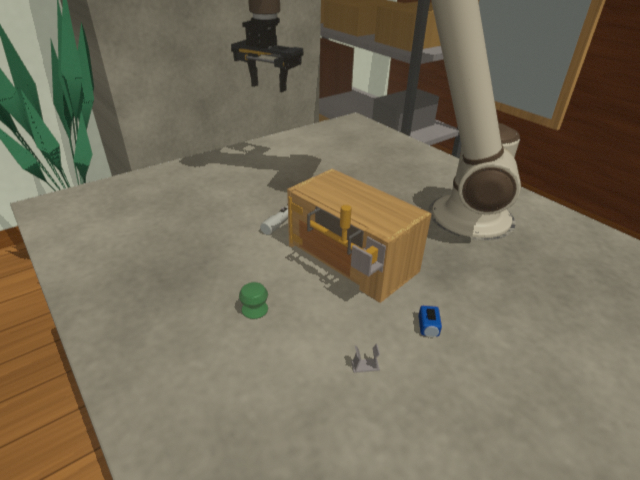

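View pics/a_top.png

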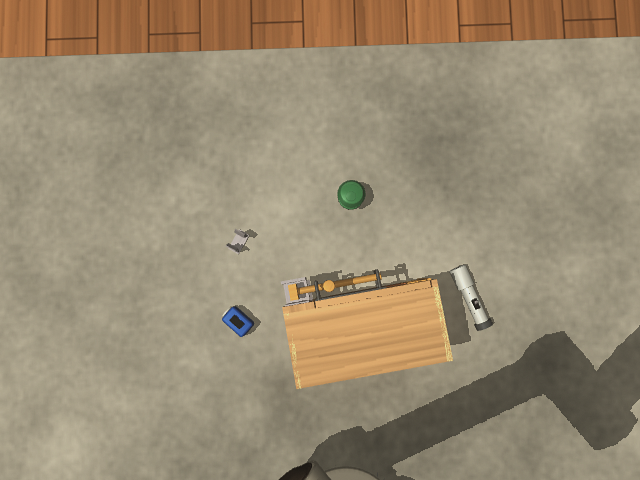

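```bash
cat > h.py <<'E'
from workcell import env
import cv2,numpy as np
from scipy.spatial.transform import Rotation as Ro
np.set_printoptions(precision=4,suppress=True)
def cam(p): return np.array(p["position"]),Ro.from_euler("xyz",p["orientation"],degrees=True).as_matrix()
def unproj(p,u,v,z):
    c,R=cam(p); d=R@np.array([(u-p["cx"])/p["fx"],-(v-p["cy"])/p["fy"],-1]); return c+d*(z-c[2])/d[2]
def proj(p,X):
    c,R=cam(p); q=R.T@(np.array(X)-c); return np.array([p["cx"]+p["fx"]*q[0]/-q[2],p["cy"]-p["fy"]*q[1]/-q[2]])
E
python3 - <<'E'
from h import *
p=env.grab_frame("top");i=p["image"]
cv2.imwrite("pics/b_top.png",cv2.resize(i[255:395,265:465],None,fx=4,fy=4,interpolation=cv2.INTER_CUBIC))
for q in[(283,307),(437,279),(453,360),(298,389)]: print(unproj(p,*q,.15))
print(unproj(p,329,286,.196))
q=env.grab_frame("scene")
cv2.imwrite("pics/b_scene.png",cv2.resize(q["image"][165:305,270:440],None,fx=4,fy=4,interpolation=cv2.INTER_CUBIC))
c,R=cam(q);print(unproj(q,346,207,.196))
E
```

```text
[0.4185 0.0972 0.15  ]
[ 0.4592 -0.1684  0.15  ]
[ 0.3217 -0.1892  0.15  ]
[0.2799 0.0747 0.15  ]
[0.4526 0.0173 0.196 ]
[0.4539 0.0211 0.196 ]
```

View pics/b_top.png

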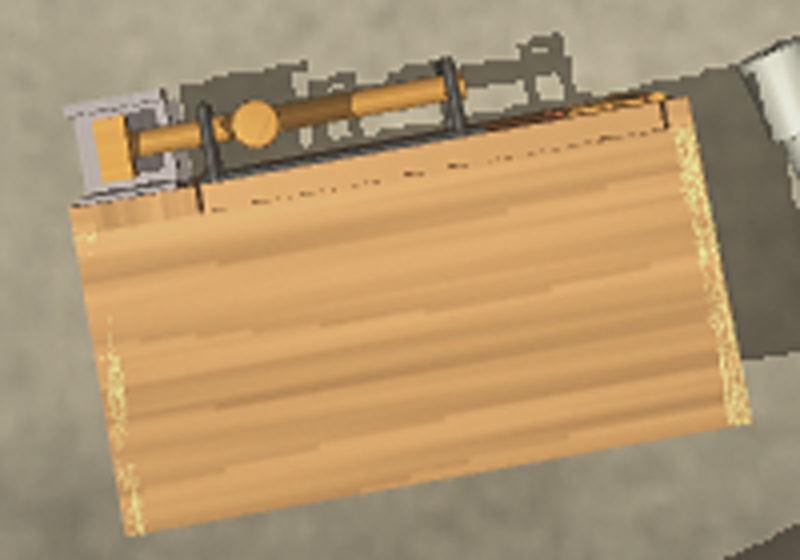

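View pics/b_scene.png

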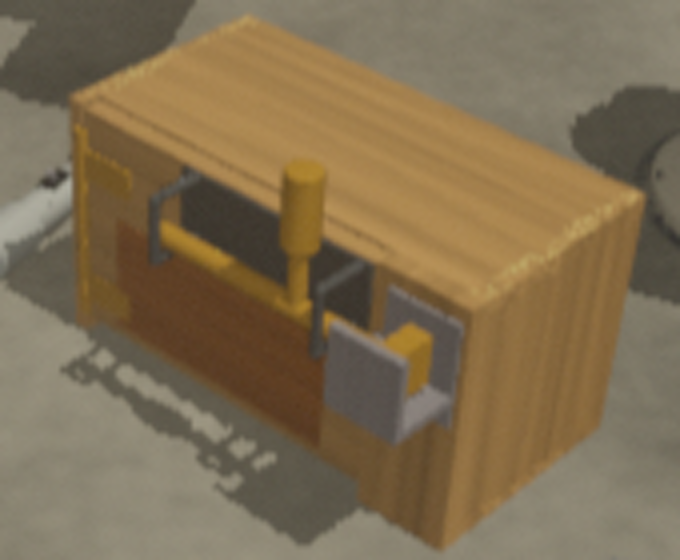

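```bash
cat >> h.py <<'E'
P0=np.array([.4185,.0972]);P1=np.array([.4592,-.1684])
u=(P1-P0)/np.linalg.norm(P1-P0); n=np.array([-u[1],u[0]]); H=P1-.01*u
YAW=float(np.degrees(np.arctan2(u[0],-u[1])))
def knob(s,th=0):
    v=-(.175-s)*u+.022*n; c,si=np.cos(th),np.sin(th)
    return H+np.array([[c,si],[-si,c]])@v      # clockwise by th
def pose(s,lift,th=0): return [*knob(s,th),.161+lift],[-90,0,YAW-np.degrees(th)]
def st(tag):
    r=env.read_state();print(tag,round(r["clock"],2),"pos",np.array(r["position"]),"F",np.array(r["force"]).round(1),"T",np.array(r["wrist_torque"]).round(2),"op",round(r["opening"],3),flush=True)
E
python3 - <<'E'
from h import *
print(u,n,H,YAW,knob(0))
for a in[(.001,.1),(.001,0),(.046,.011),(.046,.011,.25),(.046,.011,.45)]: print(a,np.array(env.inverse_kinematics(*pose(*a)),dtype=float).round(1))
env.goto(*pose(.001,.08)); st("hover")
p=env.grab_frame("wrist");print(p["position"],p["orientation"])
for t in("bolt_knob",): print([(r["xyz"],r["score"]) for r in env.search_frame(p,t)])
i=p["image"].copy()
for z,c in((.196,(0,0,255)),(.154,(255,0,0))):
    k=proj(p,[*knob(.001),z]);cv2.circle(i,tuple(int(x) for x in k),5,c,1)
cv2.imwrite("pics/c_wrist.png",i)
E
```

```text
[ 0.1515 -0.9885] [0.9885 0.1515] [ 0.4577 -0.1585] 8.712117465198801 [0.4529 0.0178]
(0.001, 0.1) [  22.8    3.3  -18.5   -0.   -68.1 -104.1]
(0.001, 0) [  22.8    8.7  -27.9   -0.   -53.4 -104.1]
(0.046, 0.011) [ 16.9   8.7 -26.   -0.  -55.2 -98.1]
(0.046, 0.011, 0.25) [  15.2   11.9  -22.    -0.   -56.2 -110.8]
(0.046, 0.011, 0.45) [  13.3   14.3  -18.7   -0.   -57.  -120.4]
hover 3.52 pos [0.4532 0.0164 0.241 ] F [-0.  -0.2  0.1] T [ 0.02 -0.03  0.04] op 1.001
[0.3878 0.0066 0.4026] [-13.8765  -0.0061  98.6731]
[([0.4508, 0.0252, 0.1213], 0.23)]
```

View pics/c_wrist.png

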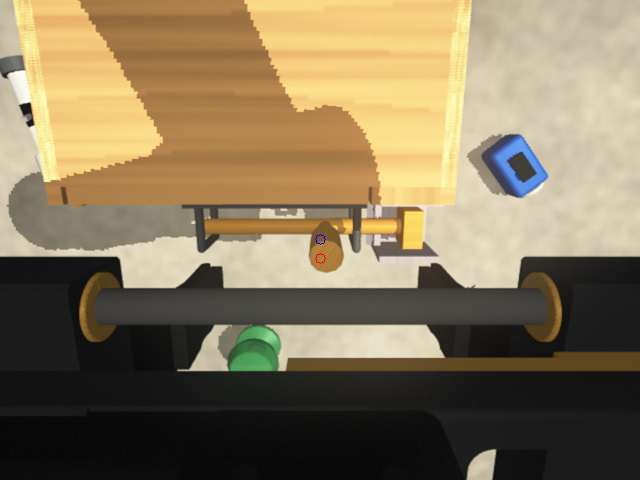

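Wrist view: knob top at about (326,256), predicted (320,258). It sits about 2 mm nearer the free side, so I'll shift the model by 2 mm, then grip and lift.

```bash
sed -i 's/H=P1-.01\*u/H=P1-.012*u/' h.py; python3 - <<'E'
from h import *
st("0")
env.goto(*pose(0,.06))
print(env.move_straight(pose(0,0)[0],rate=.08,force_limit=8)); st("down")
env.gripper_to(0.0,30); st("grip")
env.move_straight(pose(0,.011)[0],rate=.03,force_limit=15); st("lift")
q=env.grab_frame("scene")
cv2.imwrite("pics/d_scene.png",cv2.resize(q["image"][165:305,270:440],None,fx=4,fy=4,interpolation=cv2.INTER_CUBIC))
E
```

```text
0 3.62 pos [0.4532 0.0163 0.2409] F [-0.5 -1.3 -1. ] T [-0.03 -0.01 -0.06] op 0.998
False
down 4.78 pos [0.4531 0.0199 0.1615] F [ 1.   0.  -0.6] T [-0.   -0.05  0.05] op 1.002
grip 5.88 pos [0.4526 0.0197 0.161 ] F [ 0.7 -0.2  0.3] T [-0.02 -0.02 -0.01] op 0.218
lift 6.4 pos [0.4525 0.0198 0.172 ] F [ 0.5  0.3 -2.6] T [-0.09 -0.2  -0.01] op 0.225
```

View pics/d_scene.png

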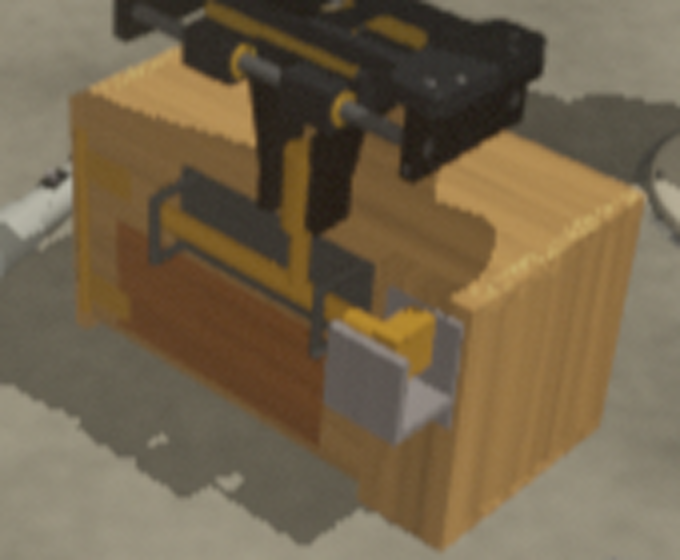

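The opening (19.5 mm) matches the knob, the bolt's weight shows as 2.6 N, and the head has risen above the front wall (crop ~(410,340)). Next I draw the bolt.

```bash
python3 - <<'E'
from h import *
for s in(.023,.046):
    print(env.move_straight(pose(s,.011)[0],rate=.04,force_limit=12)); st(s)
q=env.grab_frame("scene")
cv2.imwrite("pics/e_scene.png",cv2.resize(q["image"][165:305,270:440],None,fx=4,fy=4,interpolation=cv2.INTER_CUBIC))
E
```

```text
False
0.023 7.17 pos [ 0.4561 -0.0034  0.172 ] F [ 0.7 -0.3 -2.8] T [-0.22 -0.19  0.05] op 0.222
False
0.046 7.9 pos [ 0.4596 -0.0261  0.172 ] F [ 0.8 -1.3 -2.6] T [-0.21 -0.15 -0.06] op 0.221
```

View pics/e_scene.png

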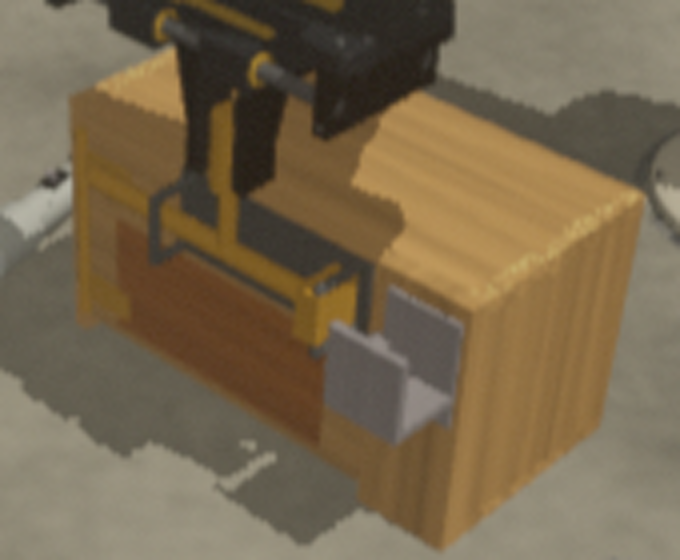

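The head (crop ~(325,310)) is clear of the keeper, with no force build-up. Next I swing the door.

```bash
python3 - <<'E'
from h import *
for th in np.linspace(0,.45,7)[1:]:
    a,o=pose(.046,.011,th)
    hit=env.move_straight(a,o,rate=.03,force_limit=15); st(round(th,3))
    if hit: print("stopped");break
env.dwell(.5); st("end")
for nme in("top","scene"):
    p=env.grab_frame(nme); i=p["image"].copy(); 
    print([(np.array(r["xyz"]).round(4),round(r["score"],2)) for t in("door_edge","bolt_head") for r in env.search_frame(p,t)[:1]])
    # predicted free edge (top z .147, bottom .011) as marks
    v=-.203*u;c,s=np.cos(.45),np.sin(.45);E=H+np.array([[c,s],[-s,c]])@v
    for z in(.011,.079,.147):
        k=proj(p,[*E,z]);cv2.circle(i,tuple(int(x) for x in k),2,(0,0,255),1)
    crop=i[220:380,260:460] if nme=="top" else i[165:325,260:440]
    cv2.imwrite(f"pics/f_{nme}.png",cv2.resize(crop,None,fx=3.7,fy=3.7,interpolation=cv2.INTER_CUBIC))
E
```

```text
0.075 8.43 pos [ 0.4688 -0.0263  0.1717] F [-1.9 -0.4 -3.5] T [-0.21  0.43  0.06] op 0.219
0.15 8.9 pos [ 0.4788 -0.0275  0.1718] F [-0.8 -0.2 -3.5] T [-0.1   0.54  0.05] op 0.22
0.225 9.38 pos [ 0.4885 -0.0295  0.1719] F [-1.5  0.1 -2.6] T [-0.04  0.62  0.03] op 0.221
0.3 9.85 pos [ 0.498  -0.0322  0.1719] F [-2.2  0.2 -2.1] T [0.07 0.64 0.04] op 0.218
0.375 10.32 pos [ 0.5073 -0.0356  0.1719] F [-3.1 -0.4 -2.7] T [0.19 0.69 0.01] op 0.221
0.45 10.8 pos [ 0.5162 -0.0397  0.1719] F [-2.1  0.8 -3.1] T [ 0.24  0.82 -0.  ] op 0.222
end 11.3 pos [ 0.5162 -0.0396  0.172 ] F [-2.3  1.8 -2.2] T [ 0.21  0.86 -0.02] op 0.218
[(array([ 0.4607, -0.1059,  0.1344]), 0.8)]
[(array([0.507 , 0.0034, 0.1237]), 0.6), (array([0.5057, 0.0058, 0.1223]), 0.61)]
```

View pics/f_scene.png

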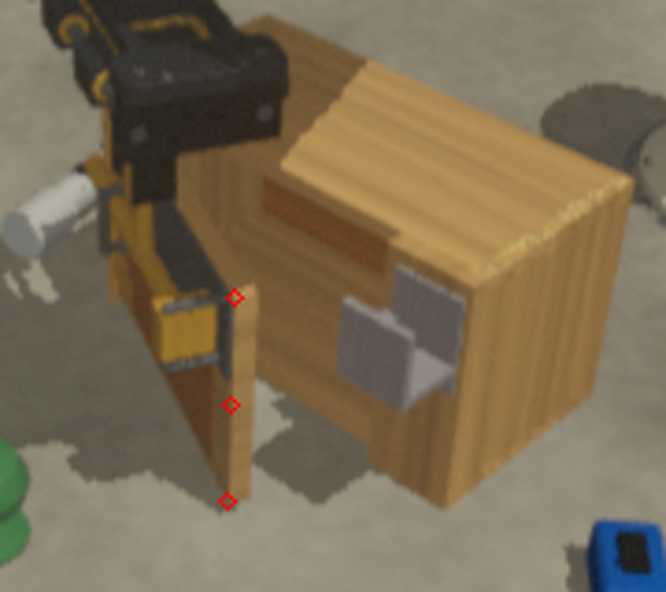

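View pics/f_top.png

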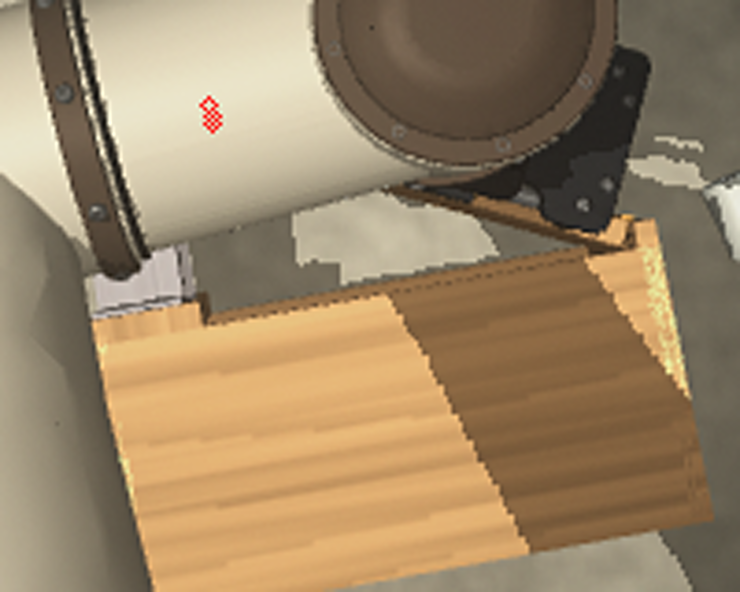

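The door's free edge lies on the 0.45 rad prediction: marks at (235,298), (231,405) and (228,501) fall on its outer edge. The bolt is drawn, the grip is steady and the forces are small, so I'm handing in.

```bash
python3 - <<'E'
from h import *
env.dwell(.3); st("final"); env.close_job()
E
```

```text
final 11.9 pos [ 0.5163 -0.0397  0.172 ] F [-2.8  1.  -3.1] T [ 0.27  0.86 -0.01] op 0.222
the job is handed in; nothing more can be done
```

The bolt is drawn and the door is held open about 9 cm at its free edge. The job was handed in at 11.9 s of the 35 s allowed, with the gripper still on the knob.

- **Bolt:** I gripped the knob at 30 N and lifted it 11 mm. I then drew it back about 46 mm with no rise in force at the lip. The picture afterwards showed the square head clear of the keeper.
- **Door:** I swung it to 0.45 rad. In the scene picture its free edge lay on the predicted position. The last reading was steady, with about 4 N on the tool and the fingers still closed to knob width (about 19 mm).
- **Uncertain:**
  - The slide and door angle come from the arm's pose and the pictures, not from any direct reading of the joints.
  - The wrist view put the knob about 2 mm off my first estimate, and I corrected for that before gripping.
  - The networks' points for the bolt parts were unreliable, so I used my own box fit.
  - The top camera's view of the door edge was blocked by the arm at the end.
- **Other objects:** I didn't touch the flashlight, glass doorknob, bike light or spring clip, and I saw no contact forces that would suggest otherwise. I did not measure their positions again at the end.

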